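Put the arm's motors away in their printed bins

ROBOT

A 7-joint arm with a two-finger parallel gripper is mounted at the origin on the work surface. World frame = base frame: x ahead of the robot, y to its left, z up, the work surface at z = 0. Lengths are in m, angles in rad, forces in N, time in s.
With the tool pointing down it reaches from about 0.425 to 0.875 m from the base axis. Payload 4.7 kg.
Tool frame: the origin (TCP) lies between the finger pads; the fingertips stand 14 mm ahead of it and the grasp point (between the pads) lies 5 mm behind it; z points along the fingers, y is the line along which they close (so a half turn about z gives the same grasp; the last joint's range is limited). The gripper opens to 87 mm and grips with 3 to 60 N. Pads are 19 mm wide; open, the fingers measure 117 mm over their backs; the gripper's body (75 mm by 190 mm) begins 51 mm behind the grasp point.
Start: joints at [1.21, 0.321, -0.07, 1.45, 0.023, 1.371, -0.057], TCP at [0.238, -0.605, 0.237] pointing down, gripper open.
Joint ranges: [-2.86, 2.86], [-0.3, 2.09], [-1.38, 1.24], [0.06, 2.45], [-1.56, 4.7], [0.09, 2.05], [-2.69, 2.69]. Speed limits (rad/s): [2.57, 2.57, 3.14, 3.14, 3.14, 3.14, 3.14].

INTERFACE

Orientations are given as a rotation vector (axis times angle).
In Python, from bench import get_state, get_image, camera_params, close_job gives the robot as it stands. The module is installed in compiled form; this text tells all that it offers.
- The arm moves only by the tool arm_command, never from a script. Its argument "motion" is a list of rows, each a list of 5 numbers: the finger opening in mm, from 0 to 87, then the shift along the tool's x, y, z in mm, then the turn about the tool's z in degrees. In form: [[gripper, x, y, z, spin], ...]. A call has 1 to 5 rows; each row is the pose to reach, as a shift and turn from the pose commanded when the call began, along the tool's axes at that moment; what a row does not reach only later rows make up. A row lasts 1/12 s, in which the tool goes at most 41.7 mm and 7.16 degrees, less where a joint would pass 70% of its speed; a pose out of reach is approached as far as the arm can. A call with a gripper value outside its range is refused whole. The fingers move at their own pace and stop on an object; "newtons" is the grip in N (left out, the last holds). Time passes only in rows, so rows that repeat a pose let the fingers close. It gives the time, the measured TCP pose, the force, the opening and the grip force at its end, in the units of the state.
- get_state(): the state, without advancing time (a new reading comes with each control period).
- get_image(name): name is "scene" or "top" or "wrist"; returns (picture, depth): 384x512x3 uint8, red, green, blue; 384x512 float32, m along the optical axis (not along the pixel's ray), 0 where there is no reading.
- camera_params(name): a dict with "intrinsics" (3x3 intrinsics, pixels), "extrinsics" (4x4, takes a point from camera to world coordinates). Camera axes: x right, y down, z forward; pixel columns grow to the right and rows downward; lengths in m; the calibration is good to about 2 mm. A picture is of the moment at which its call begins: read the wrist's pose just before it. camera_params takes no time and is no camera call; for the wrist camera it gives the pose at the moment of the call.
- close_job(): hands the job in; it is judged then, once.
The state is a dict: "time": time; "joint_positions": joint angles; "qd": joint speeds; "joint_torque": joint torques, N m; "position": TCP position; "tool_rot": TCP orientation; "ft_force": force on the tool from outside, world axes, zero at the start; "torque": the same for the moment, N m; "grip_width": opening from 0.0 (shut) to 1.0 (fully open); "grip_force": force on a finger pad.
Only numpy, scipy, OpenCV 4.12 (cv2) and the standard library are available. Lean on these libraries where they do the work, as an engineer would, in place of code of your own. Each camera call takes 0.05 s, during which the arm holds its last target. There are 200 camera calls.

TASK

Put the four loose motors away, each in the printed bin whose pocket was made for it: the three square steppers by their size, the oblong servo in the oblong pocket. Each must stand shaft up (the servo horn up), fully down on the floor of its pocket; set them down, do not drop them, and leave the ball bearing lying in its own bin.

Things in the scene. Friction and masses are not known exactly. Their poses are not given: they have to be found in the camera images.
- motor_large: The largest stepper motor: square block 57 x 57 mm, 45 mm high, bare aluminium at bottom and top with a black middle, on top a round boss (38 mm wide, 2 mm) and a steel shaft (6.4 mm thick) that ends 66 mm above the underside. About 0.47 kg. Its origin is the centre of its underside, z up along the shaft, x and y square to its sides. Stands on the desk, shaft up, at the start.
- motor_medium: The middle-sized stepper motor: square block 42 x 42 mm, 40 mm high, aluminium and black, boss 22 mm wide, 5 mm shaft that ends 62 mm above the underside. About 0.28 kg. Its origin is the centre of its underside, z up along the shaft, x and y square to its sides. Stands on the desk, shaft up, at the start.
- motor_small: The smallest stepper motor: slim square block 28 x 28 mm, 45 mm high, aluminium and black, boss 22 mm wide, 5 mm shaft that ends 63 mm above the underside. About 0.14 kg. Its origin is the centre of its underside, z up along the shaft, x and y square to its sides. Stands on the desk, shaft up, at the start.
- servo: Hobby servo: black oblong case 40 mm long (along its x), 20 mm wide (along its y), 37 mm high; thin mounting ears at both ends, 26 to 28.5 mm up, make it 54.5 mm long there; a white round horn (20 mm wide, centred 10 mm towards +x) ends 41.5 mm above the underside. About 0.06 kg. Its origin is the centre of the underside of the case, z up. Stands on the desk, horn up, at the start; take it across its 20 mm width.
- bin_large: Bin for the largest stepper. Bin of pink printed plastic, fixed to the desk, 84 x 84 mm and 18 mm high; origin at the centre of its underside, z up. Its open-topped pocket lies in the middle, 10 mm deep (floor 8 mm above the bin's underside), 69 x 69 mm, square with the bin.
- bin_medium: Bin for the middle-sized stepper. Bin of pink printed plastic, fixed to the desk, 84 x 84 mm and 18 mm high; origin at the centre of its underside, z up. Its open-topped pocket lies in the middle, 10 mm deep (floor 8 mm above the bin's underside), 54 x 54 mm, square with the bin.
- bin_small: Bin for the smallest stepper. Bin of pink printed plastic, fixed to the desk, 84 x 84 mm and 18 mm high; origin at the centre of its underside, z up. Its open-topped pocket lies in the middle, 10 mm deep (floor 8 mm above the bin's underside), 40 x 40 mm, square with the bin.
- bin_servo: Bin for the servo. Bin of pink printed plastic, fixed to the desk, 84 x 84 mm and 18 mm high; origin at the centre of its underside, z up. Its open-topped pocket lies in the middle, 10 mm deep (floor 8 mm above the bin's underside), oblong, 52 mm along the bin's x and 32 mm along its y.
- bin_bearing: Bin for the ball bearing, already filled. Bin of pink printed plastic, fixed to the desk, 84 x 84 mm and 18 mm high; origin at the centre of its underside, z up. Its open-topped pocket lies in the middle, 10 mm deep (floor 8 mm above the bin's underside), round, 60 mm in diameter.
- bearing: Steel ball bearing, 52 mm outside, 25 mm bore, 15 mm high, lying flat in the round pocket of its bin. Origin at the centre of its underside, z up. It stays where it is.

How it is judged:
At the end, for the whole second after the job is handed in: Each motor's centre lies within 11 mm (seen from above) of the centre of its own bin, its underside is on the pocket floor (4 to 11 mm above the bin's underside), it is upright within 0.08 rad, released and at rest; the bearing lies in its own bin in the same sense (horizontal distance between motor_large and bin_large below 0.011 m and z of motor_large in the frame of bin_large between 0.004 and 0.011 m and angle between each of motor_large, motor_medium, motor_small, servo, bearing's own z axis and vertical below 0.08 rad and linear speed of each of motor_large, motor_medium, motor_small, servo, bearing below 0.02 m/s and horizontal distance between motor_medium and bin_medium below 0.011 m and z of motor_medium in the frame of bin_medium between 0.004 and 0.011 m and horizontal distance between motor_small and bin_small below 0.011 m and z of motor_small in the frame of bin_small between 0.004 and 0.011 m and horizontal distance between servo and bin_servo below 0.011 m and z of servo in the frame of bin_servo between 0.004 and 0.011 m and horizontal distance between bearing and bin_bearing below 0.011 m and z of bearing in the frame of bin_bearing between 0.004 and 0.011 m); the robot touches nothing.
It fails at once if a motor is dropped or thrown: it moves faster than 0.7 m/s (a fall of 25 mm) while the fingers do not touch it ((linear speed of motor_large above 0.7 m/s and contact force between the fingers and motor_large below 0.05 N) or (linear speed of motor_medium above 0.7 m/s and contact force between the fingers and motor_medium below 0.05 N) or (linear speed of motor_small above 0.7 m/s and contact force between the fingers and motor_small below 0.05 N) or (linear speed of servo above 0.7 m/s and contact force between the fingers and servo below 0.05 N)).
It fails at once if the ball bearing is moved by more than 15 mm (distance of bearing from where it was at the start of the episode above 0.015 m).
It also fails if it takes over 109 s, if anything falls off the work surface, if the arm or the gripper's body presses on something with over 40 N, if the wrist force passes 120 N, or if a joint passes its speed limit or range.

## Working session

There is one attempt and no reset: what is moved stays moved. The work goes in short steps, Python scripts to look and compute and a tool call to move; the robot and the scene stay as the last step left them, time stands still between calls to the robot, and variables do not carry over. Pictures are saved under pics/ and viewed, at most 14 in all, crops included, and the job is handed in when it is done.

Besides the shell and the picture viewer there is one more tool, called after "Request:" by a JSON object that holds its "fn" and its "kwargs". arm_command: Moves the arm, as the interface text tells. Its arguments: {"type":"object","properties":{"motion":{"type":"array"},"newtons":{"type":"number"}},"required":["motion"]}

```bash
mkdir -p pics; python3 - <<'E'
from bench import *
import cv2, numpy as np
s=get_state();print({k:np.round(v,3) for k,v in s.items()})
for n in("top","scene"):
    im,d=get_image(n);p=camera_params(n);print(n,np.round(p["intrinsics"],1).tolist(),np.round(p["extrinsics"],3).tolist())
    cv2.imwrite(f"pics/{n}0.png",im[:,:,::-1]);np.savez(f"{n}0.npz",im=im,d=d,K=p["intrinsics"],E=p["extrinsics"])
E
```

```text
{'time': np.float64(0.0), 'joint_positions': array([ 1.21 ,  0.322, -0.07 ,  1.452,  0.023,  1.371, -0.057]), 'qd': array([-0.   , -0.   , -0.001, -0.001, -0.   ,  0.002, -0.   ]), 'joint_torque': array([ 1.0000e-03, -4.9128e+01, -4.0400e-01, -3.1253e+01, -6.4000e-02,
        4.4000e-02,  0.0000e+00]), 'position': array([ 0.238, -0.604,  0.235]), 'tool_rot': array([-3.085e+00, -5.850e-01,  1.000e-03]), 'ft_force': array([-0.787, -0.092, -0.527]), 'torque': array([-0.049,  0.038, -0.028]), 'grip_force': np.float64(0.0), 'grip_width': np.float64(1.0)}
top [[415.3, 0.0, 257.6], [0.0, 415.3, 196.4], [0.0, 0.0, 1.0]] [[0.0, -0.995, 0.097, 0.411], [-1.0, -0.001, -0.009, -0.002], [0.009, -0.097, -0.995, 1.162], [0.0, 0.0, 0.0, 1.0]]
scene [[462.9, 0.0, 254.5], [0.0, 462.9, 182.1], [0.0, 0.0, 1.0]] [[0.874, 0.398, -0.278, 0.839], [0.485, -0.71, 0.511, -0.556], [0.006, -0.581, -0.814, 0.968], [0.0, 0.0, 0.0, 1.0]]
```

View pics/top0.png

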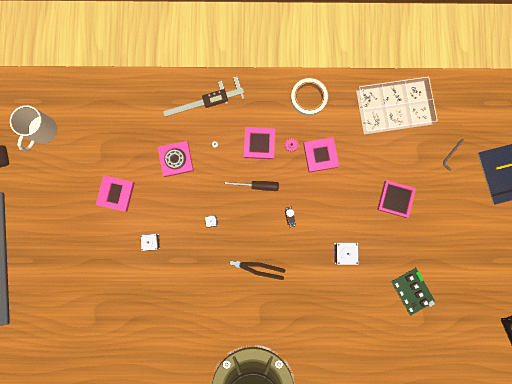

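View pics/scene0.png

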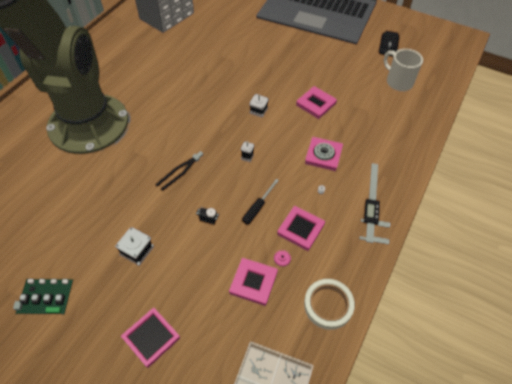

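The top view shows five pink bins:
- servo (115,193)
- bearing (175,158)
- medium (259,143)
- small (321,154)
- large (397,199)

The motors are medium (150,242), small (211,221), servo (290,216) and large (346,253). The scene view agrees. There is also a pink washer at (291,145), which is a distractor.

```bash
cat > h.py <<'E'
import cv2, numpy as np
from scipy.spatial.transform import Rotation as R
def cast(px,K,E,z):
    px=np.atleast_2d(px).astype(float)
    r=np.c_[px,np.ones(len(px))]@np.linalg.inv(K).T@E[:3,:3].T
    o=E[:3,3]; return o+r*((z-o[2])/r[:,2])[:,None]
def rect(mask,K,E,z,amin=30):
    "fitted rectangles on plane z: centre xy (mm), size (mm), angle (deg, of first side)"
    out=[]
    for c in cv2.findContours(mask.astype(np.uint8),cv2.RETR_EXTERNAL,cv2.CHAIN_APPROX_NONE)[0]:
        if cv2.contourArea(c)<amin: continue
        w=cast(c[:,0,:],K,E,z)[:,:2]*1000
        q=cv2.minAreaRect(w.astype(np.float32)); out.append((c[:,0].mean(0).round(),np.round(q[0],1),np.round(q[1],1),round(q[2],1)))
    return out
E
python3 - <<'E'
from h import *
a=np.load("top0.npz");im,d,K,E=a["im"],a["d"],a["K"],a["E"]
hsv=cv2.cvtColor(im,cv2.COLOR_RGB2HSV);H,S,V=cv2.split(hsv)
pink=(H>150)&(H<175)&(S>100)&(V>120)
print("pink");[print(*r) for r in rect(pink,K,E,.018,200)]
# height map
v,u=np.mgrid[:384,:512];P=np.stack([(u-K[0,2])/K[0,0]*d,(v-K[1,2])/K[1,1]*d,d],-1)@E[:3,:3].T+E[:3,3]
for n,(c,r,z) in dict(med=(150,242,.04),small=(211,221,.045),servo=(290,216,.037),large=(346,253,.045)).items():
    sl=np.zeros_like(pink);sl[r-20:r+21,c-20:c+21]=1
    print(n,"hmax",P[r-4:r+5,c-4:c+5,2].round(3).max());[print(" col",*q) for q in rect((S<70)&(V>120)&sl,K,E,z,8)]
    [print(" hgt",*q) for q in rect((P[...,2]>z*.6)&sl,K,E,z,8)]
    [print(" low",*q) for q in rect((P[...,2]>.012)&sl,K,E,z*.6,8)]
E
```

```text
pink
[396. 199.] [ 516.5 -396.3] [87.3 85.3] 74.1
[115. 193.] [530.5 382.6] [88.3 83.7] 77.5
[175. 159.] [627.8 217.9] [85.7 84.7] 11.7
[321. 154.] [ 640.8 -189.1] [84.8 84.6] 9.6
[259. 143.] [673.4 -15.9] [83.1 85.9] 87.0
med hmax 0.06
 col [148. 242.] [397.2 279.6] [40.8 43.1] 5.2
 hgt [149. 242.] [397.3 279.5] [41.7 45. ] 5.7
 low [149. 242.] [397.2 282. ] [42.3 48.8] 5.7
small hmax 0.065
 col [211. 221.] [453.2 113.5] [27.8 29.5] 8.8
 hgt [210. 221.] [453.5 114.5] [27.8 28.2] 10.0
 low [211. 221.] [453.7 116.3] [27.4 30. ] 0.6
servo hmax 1.162
 col [289. 212.] [479.3 -98.6] [19.  24.5] 89.6
 hgt [290. 216.] [ 465.8 -100. ] [53.7 20.9] 12.1
 low [290. 216.] [ 466.5 -101.2] [54.5 22.1] 13.7
large hmax 1.162
 col [346. 253.] [ 366.7 -247.4] [61.8 55.6] 90.0
 hgt [347. 254.] [ 366.7 -249.7] [57.2 55.6] 90.0
 low [346. 253.] [ 366.  -252.3] [60.9 56.5] 90.0
```

```bash
cat >> h.py <<'E'
def go(x,y,z,ang=None):
    "print shift (mm) & spin (deg) in tool axes to bring TCP to x,y,z (mm); ang = world direction (deg) of closing line"
    from bench import get_state
    s=get_state();M=R.from_rotvec(s["tool_rot"]).as_matrix()
    d=M.T@(np.array([x,y,z])-s["position"]*1000)
    t=0
    if ang is not None:
        yl=M.T@[np.cos(np.radians(ang)),np.sin(np.radians(ang)),0]
        t=(np.degrees(np.arctan2(-yl[0],yl[1]))+90)%180-90
    print("t%.2f"%s["time"],"pos",(s["position"]*1000).round(1),"shift",d.round(1),"spin %.1f"%t,"tilt %.2f"%np.degrees(np.arccos(-M[2,2])),"yax",M[:2,1].round(2), "j7 %.2f"%s["joint_positions"][6])
E
python3 - <<'E'
from h import *
a=np.load("top0.npz");im,d,K,E=a["im"],a["d"],a["K"],a["E"]
V=im.max(-1)
for n,(c,r) in dict(srv=(115,193),med=(259,143),small=(321,154),large=(396,199)).items():
    sl=np.zeros(V.shape,bool);sl[r-16:r+17,c-16:c+17]=1
    print(n,*rect((V<110)&sl,K,E,.012,40))
for a in (0,90): go(367,-250,150,a)
go(367,-250,150)
E
```

```text
srv (array([114., 193.]), array([531.9, 385.1]), array([27.8, 49.5]), 77.9)
med (array([259., 142.]), array([675.4, -16.2]), array([48.7, 50.8]), 0.1)
small (array([321., 154.]), array([ 642.9, -190.6]), array([35.7, 36.8]), 11.5)
large (array([397., 199.]), array([ 517. , -399.9]), array([65.9, 65.6]), 74.0)
t0.10 pos [ 237.7 -604.5  235.6] shift [ 250.1 -282.4   86. ] spin -68.5 tilt 0.10 yax [ 0.37 -0.93] j7 -0.06
t0.10 pos [ 237.7 -604.5  235.6] shift [ 250.1 -282.4   86. ] spin 21.5 tilt 0.10 yax [ 0.37 -0.93] j7 -0.06
t0.10 pos [ 237.7 -604.5  235.6] shift [ 250.1 -282.4   86. ] spin 0.0 tilt 0.10 yax [ 0.37 -0.93] j7 -0.06
```

Request:
{"fn": "arm_command", "kwargs": {"motion": [[87,25,-28,3,4],[87,50,-56,6,8],[87,75,-85,9,12],[87,100,-113,12,17],[87,125,-141,15,21.5]]}}

```text
time: 0.52
position: [0.3028, -0.4259, 0.2209]
tool_rot: [-3.141, 0.008, 0.001]
ft_force: [0.1, 0.2, 0.0]
grip_width: 0.999
grip_force: 0.0
```

Request:
{"fn": "arm_command", "kwargs": {"motion": [[87,-18,-37,3,0],[87,-36,-74,6,0],[87,-54,-111,9,0],[87,-60,-150,12,0],[87,-64,-177,16,0]]}}

```text
time: 0.93
position: [0.2412, -0.2525, 0.2017]
tool_rot: [-3.132, 0.003, 0.014]
ft_force: [-0.0, -1.0, 2.1]
grip_width: 0.998
grip_force: 0.0
```

```bash
cat >> h.py <<'E'
def wrist(tag):
    from bench import get_image,camera_params
    p=camera_params("wrist");im,d=get_image("wrist");cv2.imwrite(f"pics/{tag}.png",im[:,:,::-1])
    return im,d,np.array(p["intrinsics"]),np.array(p["extrinsics"])
E
python3 - <<'E'
from h import *
go(367,-250,150,90)
im,d,K,E=wrist("w1");print(K.round(1).tolist(),E.round(3).tolist())
E
```

```text
t0.93 pos [ 241.2 -252.5  201.7] shift [126.3  -2.2  50.6] spin -0.1 tilt 0.75 yax [-0. -1.] j7 -0.78
[[334.0, 0.0, 260.3], [0.0, 334.0, 196.0], [0.0, 0.0, 1.0]] [[-0.001, -0.956, -0.292, 0.32], [-1.0, -0.002, 0.01, -0.253], [-0.01, 0.292, -0.956, 0.35], [0.0, 0.0, 0.0, 1.0]]
```

View pics/w1.png

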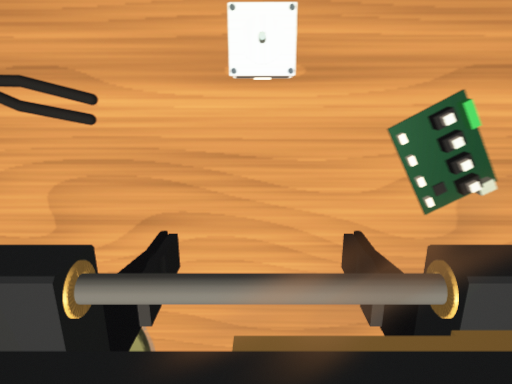

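The wrist view shows the large motor's top at (262,40), square with the image, and the fingers at rows 240–330.

```bash
cat >> h.py <<'E'
def bright(W,z,amin=300,thr=150):
    im,d,K,E=W;h=cv2.cvtColor(im,cv2.COLOR_RGB2HSV)
    m=((h[...,1]<60)&(h[...,2]>thr)).astype(np.uint8); m[235:]=0
    m=cv2.morphologyEx(m,cv2.MORPH_CLOSE,np.ones((7,7)))
    for r in rect(m,K,E,z,amin): print("bright",*r)
def pink(W,amin=2000):
    im,d,K,E=W;h=cv2.cvtColor(im,cv2.COLOR_RGB2HSV)
    m=((h[...,0]>150)&(h[...,0]<176)&(h[...,1]>90)&(h[...,2]>110)).astype(np.uint8)
    n,l=cv2.connectedComponents(m)
    for i in range(1,n):
        if (l==i).sum()<amin: continue
        for r in rect(l==i,K,E,.018,amin): print("bin",*r)
        c,hi=cv2.findContours((l==i).astype(np.uint8),cv2.RETR_CCOMP,cv2.CHAIN_APPROX_NONE)
        for k,q in enumerate(c):
            if hi[0,k,3]>=0 and cv2.contourArea(q)>500:
                w=(cast(q[:,0],K,E,.018)[:,:2]*1000).astype(np.float32);print(" hole",[np.round(t,1) for t in cv2.minAreaRect(w)])
E
python3 - <<'E'
from h import *
from bench import camera_params
im=cv2.imread("pics/w1.png")[:,:,::-1].copy();p=camera_params("wrist")
bright((im,None,np.array(p["intrinsics"]),np.array(p["extrinsics"])),.045)
go(367,-250,120,90)
E
```

```text
bright [262.  38.] [ 362.2 -246.8] [59.9 56.7] 0.1
t0.98 pos [ 241.7 -248.9  198.9] shift [126.2   2.6  77.4] spin 0.2 tilt 1.08 yax [ 0. -1.] j7 -0.79
```

Request:
{"fn": "arm_command", "kwargs": {"motion": [[87,25,0,20,0],[87,45,0,40,0],[87,45,0,40,0],[87,45,0,40,0],[87,45,0,40,0]]}}

```text
time: 1.4
position: [0.2875, -0.2556, 0.1637]
tool_rot: [-3.137, 0.001, 0.008]
ft_force: [0.4, -0.4, 0.2]
grip_width: 1.002
grip_force: 0.0
```

```bash
python3 - <<'E'
from h import *
go(365,-249,28,90)
W=wrist("w2");bright(W,.045)
go(365,-249,28,90)
E
```

```text
t1.40 pos [ 287.5 -255.6  163.7] shift [ 78.1  -6.  135.3] spin -0.0 tilt 0.39 yax [-0. -1.] j7 -0.87
bright [258.  96.] [ 363.7 -252.7] [56.1 56.8] 0.0
t1.45 pos [ 287.6 -255.9  164.1] shift [ 78.   -6.5 135.8] spin -0.1 tilt 0.32 yax [-0. -1.] j7 -0.87
```

View pics/w2.png

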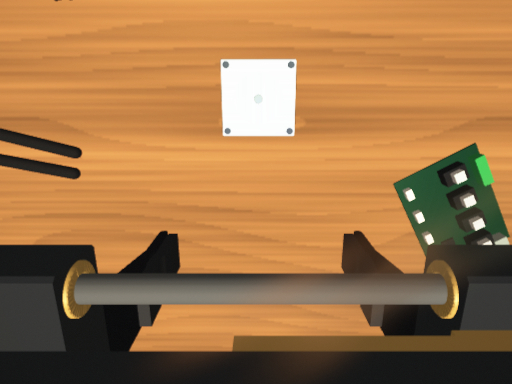

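The large motor's top is at (258,97), squarely ahead of the fingers, so I'll pick it up.

Request:
{"fn": "arm_command", "kwargs": {"motion": [[87,38,-3,10,0],[87,76,-3,30,0],[87,76,-3,65,0],[87,76,-3,80,0],[87,76,-3,80,0]]}}

```text
time: 1.87
position: [0.3612, -0.251, 0.0806]
tool_rot: [-3.134, 0.001, 0.015]
ft_force: [-1.4, 1.0, -0.0]
grip_width: 0.998
grip_force: 0.0
```

```bash
python3 -c "
from h import *
go(364,-252.7,28,90)"
```

```text
t1.87 pos [ 361.2 -251.    80.6] shift [ 3.3  2.1 52.5] spin -0.0 tilt 0.71 yax [-0. -1.] j7 -1.03
```

Request:
{"fn": "arm_command", "kwargs": {"motion": [[87,2,2,20,0],[87,3,2,40,0],[87,3,2,51,0],[87,3,2,52,0],[87,3,2,52,0]]}}

```text
time: 2.28
position: [0.3662, -0.2544, 0.032]
tool_rot: [-3.138, 0.002, 0.007]
ft_force: [-0.9, 0.1, 0.2]
grip_width: 1.001
grip_force: 0.0
```

Request:
{"fn": "arm_command", "kwargs": {"motion": [[50,0,0,0,0],[50,0,0,0,0],[50,0,0,0,0],[50,0,0,0,0],[50,0,0,0,0]], "newtons": 35}}

```text
time: 2.7
position: [0.3666, -0.254, 0.0317]
tool_rot: [-3.138, 0.001, 0.006]
ft_force: [0.4, -0.5, 0.2]
grip_width: 0.71
grip_force: 0.0
```

Request:
{"fn": "arm_command", "kwargs": {"motion": [[50,0,0,0,0],[50,0,0,0,0],[50,0,0,0,0],[50,0,0,0,0],[50,0,0,0,0]]}}

```text
time: 3.12
position: [0.3665, -0.2538, 0.0315]
tool_rot: [-3.137, 0.001, 0.007]
ft_force: [-1.0, 1.0, 4.9]
grip_width: 0.654
grip_force: 35.0
```

Request:
{"fn": "arm_command", "kwargs": {"motion": [[50,0,0,-15,0],[50,0,0,-40,0],[50,0,0,-70,0],[50,0,0,-100,0],[50,0,0,-100,0]]}}

```text
time: 3.53
position: [0.3696, -0.2562, 0.1359]
tool_rot: [3.141, -0.001, 0.004]
ft_force: [1.5, -1.1, -3.1]
grip_width: 0.651
grip_force: 35.0
```

```bash
python3 -c "
from h import *
go(516.5-87*.96,-397+87*.276,130,74)"
```

```text
t3.53 pos [ 369.6 -256.2  135.9] shift [ 63.4 116.7   6.2] spin 16.0 tilt 0.16 yax [-0. -1.] j7 -1.02
```

Request:
{"fn": "arm_command", "kwargs": {"motion": [[50,16,29,0,5],[50,32,58,0,10],[50,48,88,0,16],[50,64,117,0,16],[50,64,117,0,16]]}}

```text
time: 3.95
position: [0.4314, -0.3771, 0.1278]
tool_rot: [-3.108, 0.445, 0.007]
ft_force: [-0.3, -1.2, -3.5]
grip_width: 0.65
grip_force: 35.0
```

Request:
{"fn": "arm_command", "kwargs": {"motion": [[50,0,0,0,0],[50,0,0,0,0]]}}

```text
time: 4.12
position: [0.4297, -0.37, 0.1282]
tool_rot: [-3.104, 0.437, 0.013]
ft_force: [-0.4, 1.0, -4.2]
grip_width: 0.652
grip_force: 35.0
```

```bash
python3 -c "
from h import *
go(516.5,-397,45,74)
W=wrist('w3');pink(W)
go(516.5,-397,45,74)"
```

```text
t4.12 pos [ 429.7 -370.   128.2] shift [91.6  2.4 82.3] spin -0.0 tilt 0.60 yax [-0.28 -0.96] j7 -1.23
bin [269.  75.] [ 513.8 -399.7] [84.4 84.3] 74.2
 hole [array([ 513.3, -399.4]), array([68.8, 67.8]), np.float64(74.1)]
t4.17 pos [ 429.9 -369.8  128.8] shift [91.5  2.7 83. ] spin 0.0 tilt 0.55 yax [-0.28 -0.96] j7 -1.23
```

View pics/w3.png

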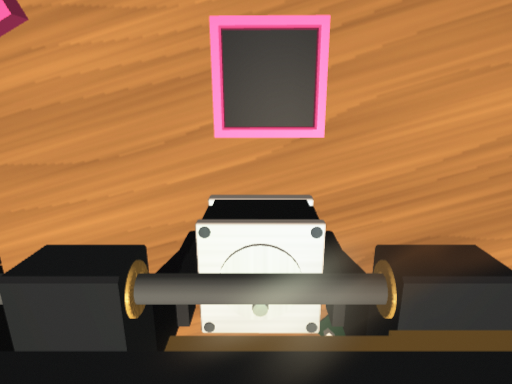

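The bin pocket is clear ahead at (270,77), and the motor is held square between the fingers. Next I move over the pocket.

```bash
python3 -c "
from h import *
go(516,-400.3,65,74)"
```

```text
t4.17 pos [ 429.9 -369.8  128.8] shift [91.7  6.  63. ] spin 0.0 tilt 0.55 yax [-0.28 -0.96] j7 -1.23
```

Request:
{"fn": "arm_command", "kwargs": {"motion": [[50,30,2,0,0],[50,60,4,10,0],[50,91,6,35,0],[50,91,6,60,0],[50,91,6,60,0]]}}

```text
time: 4.58
position: [0.5143, -0.3977, 0.0635]
tool_rot: [-3.102, 0.432, 0.021]
ft_force: [-1.7, 1.0, -5.4]
grip_width: 0.65
grip_force: 35.0
```

Request:
{"fn": "arm_command", "kwargs": {"motion": [[50,0,0,0,0],[50,0,0,0,0]]}}

```text
time: 4.75
position: [0.5159, -0.4017, 0.0709]
tool_rot: [-3.108, 0.437, 0.007]
ft_force: [0.4, -0.2, -3.8]
grip_width: 0.65
grip_force: 35.0
```

```bash
python3 -c "
from h import *
go(516,-400.3,39.5,74)"
```

```text
t4.75 pos [ 515.9 -401.7   70.9] shift [-0.2 -1.3 31.4] spin -0.0 tilt 0.32 yax [-0.28 -0.96] j7 -1.31
```

Request:
{"fn": "arm_command", "kwargs": {"motion": [[50,0,-1,8,0],[50,0,-1,16,0],[50,0,-1,23,0],[50,0,-1,28,0],[50,0,-1,28,0]]}}

```text
time: 5.17
position: [0.5153, -0.4002, 0.0403]
tool_rot: [-3.106, 0.438, 0.011]
ft_force: [-1.3, 0.2, -4.8]
grip_width: 0.655
grip_force: 35.0
```

Request:
{"fn": "arm_command", "kwargs": {"motion": [[50,0,0,1,0],[50,0,0,2,0],[50,0,0,2,0],[50,0,0,2,0]]}}

```text
time: 5.5
position: [0.5166, -0.401, 0.0402]
tool_rot: [-3.107, 0.437, 0.007]
ft_force: [-0.4, -0.7, -3.2]
grip_width: 0.654
grip_force: 35.0
```

Request:
{"fn": "arm_command", "kwargs": {"motion": [[50,0,0,1,0],[50,0,0,1,0],[50,0,0,2,0],[50,0,0,2,0]]}}

```text
time: 5.83
position: [0.5168, -0.4011, 0.0396]
tool_rot: [-3.108, 0.438, 0.006]
ft_force: [-2.8, 1.6, 5.9]
grip_width: 0.654
grip_force: 35.0
```

Request:
{"fn": "arm_command", "kwargs": {"motion": [[80,0,0,0,0],[80,0,0,0,0],[80,0,0,0,0],[80,0,0,0,0],[80,0,0,0,0]]}}

```text
time: 6.25
position: [0.5165, -0.4009, 0.0379]
tool_rot: [-3.107, 0.437, 0.008]
ft_force: [0.3, 0.0, 0.4]
grip_width: 0.894
grip_force: 0.0
```

Request:
{"fn": "arm_command", "kwargs": {"motion": [[80,0,0,-10,0],[80,0,0,-40,0],[80,0,0,-80,0],[80,-30,0,-120,0],[80,-70,0,-120,0]]}}

```text
time: 6.67
position: [0.4595, -0.3846, 0.1653]
tool_rot: [3.11, -0.432, 0.013]
ft_force: [0.7, -0.6, 1.4]
grip_width: 0.92
grip_force: 0.0
```

```bash
python3 -c "
from h import *
W=wrist('w4');pink(W);bright(W,.053)
# next servo: long axis 12-14 deg, closing 103; view standoff 80mm behind
t=np.radians(13);go(466-85*np.cos(t),-100-85*np.sin(t),160,103)"
```

```text
bin [16. 53.] [ 626.8 -212. ] [64.4 58. ] 10.1
bin [260. 125.] [ 512.  -398.9] [83.8 83.9] 74.3
bright [260. 127.] [ 512.5 -399.2] [57.5 58.4] 74.3
t6.72 pos [ 446.7 -382.3  161.9] shift [-134.1 -235.2    3. ] spin -29.1 tilt 0.43 yax [-0.28 -0.96] j7 -1.24
```

The large motor sits centred in its bin, within 1 mm. Next is the servo.

Request:
{"fn": "arm_command", "kwargs": {"motion": [[60,-18,-34,0,-6],[60,-37,-67,0,-12],[60,-56,-100,0,-18],[60,-75,-134,0,-24],[60,-94,-167,0,-29]]}}

```text
time: 7.13
position: [0.4084, -0.1949, 0.159]
tool_rot: [-3.116, -0.362, 0.006]
ft_force: [0.3, 0.4, 0.8]
grip_width: 0.705
grip_force: 0.0
```

```bash
python3 -c "
from h import *
t=np.radians(13);go(466-85*np.cos(t),-100-85*np.sin(t),160,103)"
```

```text
t7.13 pos [ 408.4 -194.9  159. ] shift [ -7.1 -79.5  -0.5] spin 0.2 tilt 0.34 yax [ 0.23 -0.97] j7 -0.94
```

Request:
{"fn": "arm_command", "kwargs": {"motion": [[50,-4,-36,0,0],[50,-7,-70,0,0],[50,-7,-78,0,0],[50,-7,-78,0,0],[50,-7,-78,0,0]]}}

```text
time: 7.55
position: [0.3852, -0.1229, 0.1598]
tool_rot: [-3.118, -0.355, 0.004]
ft_force: [-0.2, 0.4, 0.5]
grip_width: 0.576
grip_force: 0.0
```

```bash
python3 -c "
from h import *
go(466,-100,28,103)
W=wrist('w5');bright(W,.0415,100)
im,d,K,E=W;m=im.max(-1)<60;m[235:]=0
for r in rect(m,K,E,.037,300): print('dark',*r)
go(466,-100,28,103)"
```

```text
t7.55 pos [ 385.2 -122.9  159.8] shift [ 84.2  -3.7 131.6] spin 0.0 tilt 0.24 yax [ 0.22 -0.97] j7 -1.03
bright [ 70. 195.] [347.8  33.8] [24.5 16.3] 76.5
bright [258.  95.] [ 462.9 -101.8] [51.  19.7] 12.3
dark [141. 219.] [335.7 -31.6] [113.1  29.3] 89.5
dark [ 7. 48.] [452.   88.2] [25.2 12.7] 0.5
t7.60 pos [ 385.2 -123.5  159.7] shift [ 84.3  -4.3 131.5] spin -0.1 tilt 0.27 yax [ 0.22 -0.97] j7 -1.03
```

View pics/w5.png

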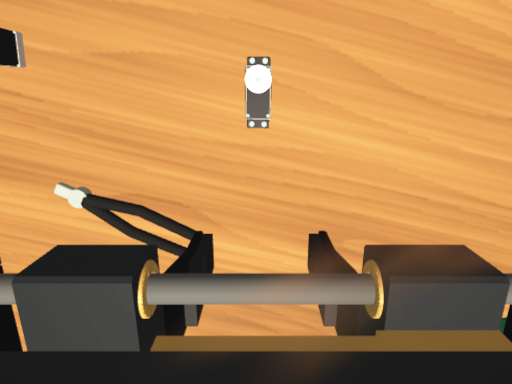

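The servo lies along the tool x axis. Its ears run from row 56 to 128 at column 258, with the horn at (258,79).

```bash
python3 -c "
from h import *
from bench import camera_params
p=camera_params('wrist');q=cast([[258.5,56.5],[258.5,128]],np.array(p['intrinsics']),np.array(p['extrinsics']),.0285)[:,:2]*1000
c=q.mean(0);print(q.round(1),c,np.hypot(*(q[0]-q[1])));go(c[0],c[1],27,103)"
```

```text
[[ 489.6  -96.7]
 [ 436.2 -108.9]] [ 462.93202941 -102.78093179] 54.776277430915925
t7.60 pos [ 385.2 -123.5  159.7] shift [ 80.7  -2.2 132.5] spin -0.1 tilt 0.27 yax [ 0.22 -0.97] j7 -1.03
```

Request:
{"fn": "arm_command", "kwargs": {"motion": [[50,30,-1,20,0],[50,62,-2,45,0],[50,81,-2,75,0],[50,81,-2,95,0],[50,81,-2,95,0]]}}

```text
time: 8.02
position: [0.4606, -0.1018, 0.0594]
tool_rot: [-3.112, -0.352, 0.018]
ft_force: [-1.7, -1.1, -0.8]
grip_width: 0.576
grip_force: 0.0
```

```bash
python3 -c "
from h import *
go(462.9,-102.8,27,103)"
```

```text
t8.02 pos [ 460.6 -101.8   59.4] shift [ 2.4  1.9 32.4] spin -0.1 tilt 0.87 yax [ 0.22 -0.97] j7 -1.26
```

Request:
{"fn": "arm_command", "kwargs": {"motion": [[50,0,0,12,0],[50,0,0,26,0],[50,0,0,36,0],[50,0,0,36,0],[50,0,0,36,0]]}}

```text
time: 8.43
position: [0.4625, -0.1023, 0.0282]
tool_rot: [-3.117, -0.352, 0.007]
ft_force: [0.3, 0.4, -0.1]
grip_width: 0.574
grip_force: 0.0
```

Request:
{"fn": "arm_command", "kwargs": {"motion": [[14,0,0,0,0],[14,0,0,0,0],[14,0,0,0,0],[14,0,0,0,0],[14,0,0,0,0]], "newtons": 20}}

```text
time: 8.85
position: [0.4629, -0.1016, 0.0283]
tool_rot: [-3.117, -0.355, 0.005]
ft_force: [0.3, 0.5, 0.0]
grip_width: 0.279
grip_force: 0.0
```

Request:
{"fn": "arm_command", "kwargs": {"motion": [[14,0,0,0,0],[14,0,0,0,0],[14,0,0,0,0],[14,0,0,0,0],[14,0,0,0,0]]}}

```text
time: 9.27
position: [0.4629, -0.1015, 0.0282]
tool_rot: [-3.117, -0.354, 0.006]
ft_force: [-0.8, -0.1, 3.0]
grip_width: 0.233
grip_force: 20.0
```

Request:
{"fn": "arm_command", "kwargs": {"motion": [[14,0,0,-15,0],[14,0,0,-40,0],[14,0,0,-70,0],[14,0,0,-102,0],[14,0,0,-102,0]]}}

```text
time: 9.68
position: [0.4669, -0.1025, 0.1354]
tool_rot: [-3.121, -0.355, -0.008]
ft_force: [1.3, -0.1, -0.7]
grip_width: 0.23
grip_force: 20.0
```

```bash
python3 -c "
from h import *
go(446,402,130,78)"
```

```text
t9.68 pos [ 466.9 -102.5  135.4] shift [  92.9 -496.3    6. ] spin 25.0 tilt 0.30 yax [ 0.22 -0.97] j7 -1.21
```

Request:
{"fn": "arm_command", "kwargs": {"motion": [[14,5,-30,0,0],[14,12,-68,0,0],[14,20,-108,0,0],[14,28,-148,0,0],[14,36,-188,0,0]]}}

```text
time: 10.1
position: [0.4552, 0.091, 0.1303]
tool_rot: [-3.117, -0.353, 0.006]
ft_force: [1.4, 0.1, -0.2]
grip_width: 0.226
grip_force: 20.0
```

Request:
{"fn": "arm_command", "kwargs": {"motion": [[14,8,-40,0,0],[14,16,-80,0,0],[14,23,-120,0,0],[14,30,-160,0,0],[14,37,-198,0,0]]}}

```text
time: 10.52
position: [0.4467, 0.2926, 0.1312]
tool_rot: [-3.116, -0.354, 0.006]
ft_force: [-0.2, -0.7, 0.0]
grip_width: 0.231
grip_force: 20.0
```

Request:
{"fn": "arm_command", "kwargs": {"motion": [[14,8,-40,0,5],[14,15,-80,0,10],[14,19,-105,0,15],[14,20,-110,0,20],[14,20,-110,0,25]]}}

```text
time: 10.93
position: [0.4387, 0.4057, 0.1287]
tool_rot: [-3.126, 0.278, 0.019]
ft_force: [-2.2, -1.3, -3.3]
grip_width: 0.227
grip_force: 20.0
```

Request:
{"fn": "arm_command", "kwargs": {"motion": [[14,0,0,0,0],[14,0,0,0,0],[14,0,0,0,0]]}}

```text
time: 11.18
position: [0.4408, 0.4024, 0.1303]
tool_rot: [-3.129, 0.282, 0.01]
ft_force: [-0.3, 0.5, -0.5]
grip_width: 0.227
grip_force: 20.0
```

```bash
python3 -c "
from h import *
W=wrist('w6');pink(W)
go(531,384,65,78)"
```

```text
t11.23 pos [441.  402.2 130.5] shift [92.2  1.8 64.9] spin 1.6 tilt 0.40 yax [-0.18 -0.98] j7 -2.69
```

View pics/w6.png

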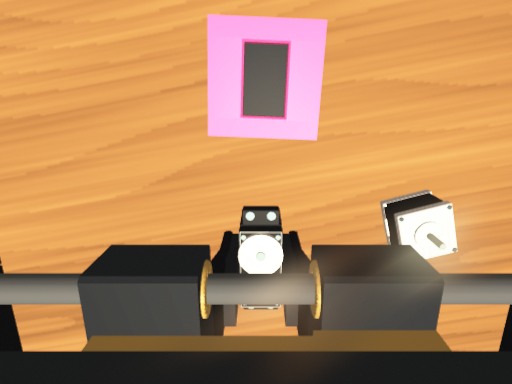

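The servo bin's oblong pocket is at (266,79), the servo is in hand, and the medium motor stands at (420,225). Joint 7 is at its limit, but moving forward eases it.

```bash
sed -i 's/h\[...,0\]>150)&(h\[...,0\]<176)&(h\[...,1\]>90)/h[...,0]>140)\&(h[...,0]<178)\&(h[...,1]>70)/' h.py; python3 -c "
from h import *
from bench import camera_params
p=camera_params('wrist');im=cv2.imread('pics/w6.png')[:,:,::-1].copy()
pink((im,0,np.array(p['intrinsics']),np.array(p['extrinsics'])))
go(531,384,65,78)"
```

```text
bin [256.  68.] [529.1 383.5] [84.2 82. ] 77.4
 hole [array([527.5, 384.1]), array([32.1, 51.2]), np.float64(77.4)]
t11.23 pos [441.  402.2 130.5] shift [92.2  1.8 64.9] spin 1.6 tilt 0.40 yax [-0.18 -0.98] j7 -2.69
```

Request:
{"fn": "arm_command", "kwargs": {"motion": [[14,30,1,0,0],[14,60,2,15,0],[14,89,2,35,0],[14,89,2,60,1],[14,89,2,60,2]]}}

```text
time: 11.65
position: [0.5284, 0.3791, 0.0646]
tool_rot: [3.118, -0.35, -0.021]
ft_force: [-1.7, -0.5, -2.5]
grip_width: 0.229
grip_force: 20.0
```

Request:
{"fn": "arm_command", "kwargs": {"motion": [[14,0,0,0,0],[14,0,0,0,0],[14,0,0,0,0]]}}

```text
time: 11.9
position: [0.5285, 0.3852, 0.0721]
tool_rot: [-3.12, 0.338, 0.008]
ft_force: [-0.4, 0.5, -1.5]
grip_width: 0.226
grip_force: 20.0
```

```bash
python3 -c "
from h import *
go(528,384,36.2,77.4)"
```

```text
t11.90 pos [528.5 385.2  72.1] shift [-0.   1.4 35.9] spin 0.2 tilt 0.32 yax [-0.21 -0.98] j7 -2.64
```

Request:
{"fn": "arm_command", "kwargs": {"motion": [[14,0,1,10,0],[14,0,1,20,0],[14,0,1,29,0],[14,0,1,33,0],[14,0,1,33,0]]}}

```text
time: 12.32
position: [0.5274, 0.3827, 0.0362]
tool_rot: [3.122, -0.34, -0.011]
ft_force: [0.1, 0.2, -0.5]
grip_width: 0.23
grip_force: 20.0
```

Request:
{"fn": "arm_command", "kwargs": {"motion": [[14,0,0,0.5,0],[14,0,0,1,0],[14,0,0,1.5,0],[14,0,0,1.5,0]]}}

```text
time: 12.65
position: [0.5277, 0.3829, 0.0359]
tool_rot: [3.123, -0.341, -0.01]
ft_force: [-2.4, -1.4, 4.7]
grip_width: 0.228
grip_force: 20.0
```

Request:
{"fn": "arm_command", "kwargs": {"motion": [[45,0,0,0,0],[45,0,0,0,0],[45,0,0,0,0],[45,0,0,0,0],[45,0,0,0,0]]}}

```text
time: 13.07
position: [0.5281, 0.3828, 0.0351]
tool_rot: [3.123, -0.341, -0.01]
ft_force: [0.1, 0.2, -0.2]
grip_width: 0.486
grip_force: 0.0
```

Request:
{"fn": "arm_command", "kwargs": {"motion": [[45,0,0,-10,0],[45,0,0,-40,0],[45,0,0,-80,0],[70,-30,0,-120,-4],[70,-70,0,-125,-10]]}}

```text
time: 13.48
position: [0.4712, 0.3968, 0.1661]
tool_rot: [-3.135, 0.074, -0.005]
ft_force: [1.3, 1.2, 1.3]
grip_width: 0.598
grip_force: 0.0
```

```bash
python3 -c "
from h import *
W=wrist('w7');pink(W);im,d,K,E=W
m=im.max(-1)<60;m[235:]=0;h=cv2.cvtColor(im,cv2.COLOR_RGB2HSV)
bright(W,.05,100)
go(312,272,160,95.5)"
```

```text
bin [462.  27.] [601.  228.3] [44. 72.] 9.2
bin [274. 112.] [530.6 383.5] [84.6 75.8] 77.7
 hole [array([524.1, 385.3]), array([32.2, 61.2]), np.float64(77.7)]
bright [276. 131.] [526.6 384. ] [26.2 52.9] 88.9
bright [480.   8.] [600.5 236.7] [43.2 14. ] 87.3
t13.53 pos [458.2 402.9 166.5] shift [-142.5  134.9    6.1] spin -7.1 tilt 0.48 yax [-0.03 -1.  ] j7 -2.50
```

View pics/w7.png

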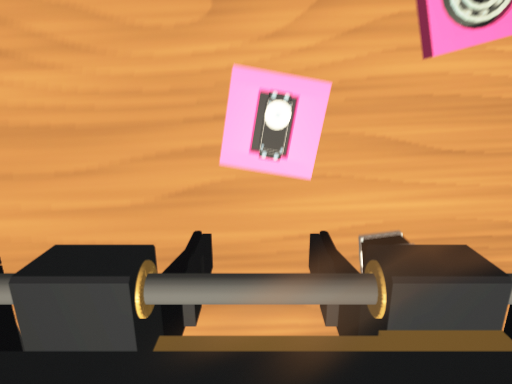

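The servo is seated in its pocket at (275,125). Next is the medium motor.

Request:
{"fn": "arm_command", "kwargs": {"motion": [[75,-28,27,1,-1],[75,-56,54,2,-3],[75,-84,81,4,-5],[75,-112,108,5,-7],[75,-138,135,6,-7]]}}

```text
time: 13.95
position: [0.3194, 0.267, 0.1541]
tool_rot: [-3.138, -0.127, 0.011]
ft_force: [-0.5, -1.2, 0.7]
grip_width: 0.859
grip_force: 0.0
```

Request:
{"fn": "arm_command", "kwargs": {"motion": [[75,0,0,0,0],[75,0,0,0,0],[75,0,0,0,0]]}}

```text
time: 14.2
position: [0.3221, 0.2686, 0.1554]
tool_rot: [-3.137, -0.124, 0.006]
ft_force: [-0.1, 0.3, -0.3]
grip_width: 0.857
grip_force: 0.0
```

```bash
python3 -c "
from h import *
W=wrist('w8');bright(W,.04,300)
go(397,280,28,95.5)"
```

```text
bright [501. 190.] [340.9  73.8] [24.8 14.7] 85.7
bright [254. 103.] [393.8 280.2] [41.2 42. ] 4.6
bright [492.  41.] [451.3 110.9] [28.4 29.6] 9.3
t14.25 pos [322.3 269.1 155.3] shift [ 75.9  -4.6 126.9] spin -0.9 tilt 0.29 yax [ 0.08 -1.  ] j7 -2.17
```

View pics/w8.png

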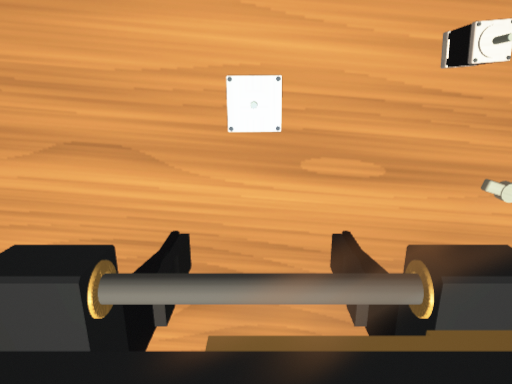

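The medium motor's top is at (254,103), with the small motor partly in view at (480,43).

Request:
{"fn": "arm_command", "kwargs": {"motion": [[75,28,-3,20,0],[75,56,-5,40,0],[75,73,-5,70,0],[75,73,-5,90,0],[75,73,-5,90,0]]}}

```text
time: 14.67
position: [0.3917, 0.2781, 0.0595]
tool_rot: [3.139, 0.123, -0.024]
ft_force: [-1.2, -0.1, -0.6]
grip_width: 0.86
grip_force: 0.0
```

Request:
{"fn": "arm_command", "kwargs": {"motion": [[75,0,0,12,0],[75,0,0,26,0],[75,0,0,36,0],[75,0,0,36,0],[75,0,0,36,0]]}}

```text
time: 15.08
position: [0.3928, 0.2792, 0.0282]
tool_rot: [-3.138, -0.125, 0.01]
ft_force: [0.2, 0.4, -0.1]
grip_width: 0.862
grip_force: 0.0
```

Request:
{"fn": "arm_command", "kwargs": {"motion": [[35,0,0,0,0],[35,0,0,0,0],[35,0,0,0,0],[35,0,0,0,0],[35,0,0,0,0]], "newtons": 30}}

```text
time: 15.5
position: [0.3932, 0.2788, 0.0284]
tool_rot: [-3.138, -0.124, 0.009]
ft_force: [-1.1, 0.2, -0.4]
grip_width: 0.565
grip_force: 0.0
```

Request:
{"fn": "arm_command", "kwargs": {"motion": [[35,0,0,0,0],[35,0,0,0,0],[35,0,0,0,0],[35,0,0,0,0],[35,0,0,0,0]]}}

```text
time: 15.92
position: [0.3931, 0.2789, 0.0282]
tool_rot: [-3.138, -0.124, 0.009]
ft_force: [-0.1, -0.7, 2.3]
grip_width: 0.479
grip_force: 30.0
```

Request:
{"fn": "arm_command", "kwargs": {"motion": [[35,0,0,-15,0],[35,0,0,-40,0],[35,0,0,-70,0],[35,0,0,-102,0],[35,0,0,-102,0]]}}

```text
time: 16.33
position: [0.3964, 0.2808, 0.135]
tool_rot: [-3.134, -0.124, -0.003]
ft_force: [1.1, 1.5, -2.8]
grip_width: 0.48
grip_force: 30.0
```

```bash
python3 -c "
from h import *
go(586,-12,130,87)"
```

```text
t16.33 pos [396.4 280.8 135. ] shift [165.9 306.9   4. ] spin 7.5 tilt 0.29 yax [ 0.08 -1.  ] j7 -2.20
```

Request:
{"fn": "arm_command", "kwargs": {"motion": [[35,12,22,0,0],[35,30,55,0,0],[35,48,88,0,0],[35,66,122,0,0],[35,84,156,0,0]]}}

```text
time: 16.75
position: [0.4892, 0.1279, 0.1276]
tool_rot: [-3.139, -0.125, 0.013]
ft_force: [0.8, 0.7, -3.0]
grip_width: 0.483
grip_force: 30.0
```

Request:
{"fn": "arm_command", "kwargs": {"motion": [[35,18,34,0,2],[35,36,68,0,4],[35,54,102,0,6],[35,72,136,0,7.5],[35,81,151,0,7.5]]}}

```text
time: 17.17
position: [0.5831, -0.0214, 0.1263]
tool_rot: [3.137, -0.093, -0.013]
ft_force: [0.4, -1.1, -2.6]
grip_width: 0.478
grip_force: 30.0
```

Request:
{"fn": "arm_command", "kwargs": {"motion": [[35,0,0,0,0],[35,0,0,0,0],[35,0,0,0,0],[35,0,0,0,0]]}}

```text
time: 17.5
position: [0.5812, -0.0124, 0.1276]
tool_rot: [-3.139, 0.077, 0.013]
ft_force: [0.0, 0.2, -3.5]
grip_width: 0.48
grip_force: 30.0
```

```bash
python3 -c "
from h import *
W=wrist('w9');pink(W)
go(671,-17,66,87)"
```

```text
bin [261.  70.] [675.3 -16.8] [84.4 76.8] 87.6
 hole [array([671. , -16.6]), array([53.8, 52.3]), np.float64(87.3)]
bin [469. 113.] [ 635.6 -172.1] [85.  61.9] 10.1
bin [ 14. 151.] [625.  170.3] [36.8 90.9] 74.4
t17.55 pos [581.4 -12.4 128. ] shift [90.1  0.2 61.3] spin 0.2 tilt 0.43 yax [-0.05 -1.  ] j7 -1.72
```

View pics/w9.png

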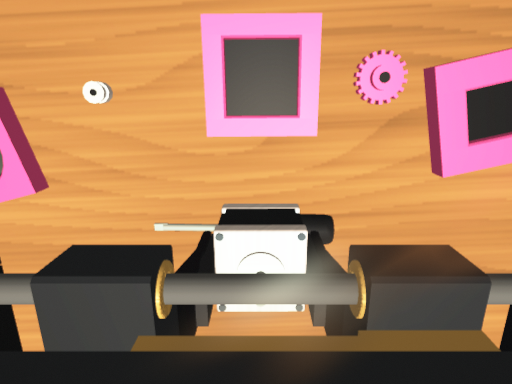

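The medium pocket is at (262,77), straight ahead.

Request:
{"fn": "arm_command", "kwargs": {"motion": [[35,30,0,0,0],[35,60,0,10,0],[35,90,0,32,0],[35,90,0,57,0],[35,90,0,57,0]]}}

```text
time: 17.97
position: [0.6686, -0.0177, 0.0648]
tool_rot: [-3.139, 0.079, 0.025]
ft_force: [-2.3, -0.4, -5.6]
grip_width: 0.482
grip_force: 30.0
```

Request:
{"fn": "arm_command", "kwargs": {"motion": [[35,0,0,0,0],[35,0,0,0,0],[35,0,0,0,0]]}}

```text
time: 18.22
position: [0.6726, -0.0183, 0.0733]
tool_rot: [-3.14, 0.08, 0.005]
ft_force: [-0.4, -0.1, -3.0]
grip_width: 0.479
grip_force: 30.0
```

```bash
python3 -c "
from h import *
go(670.3,-16.6,36.2,87.3)"
```

```text
t18.22 pos [672.6 -18.3  73.3] shift [-2.3 -1.6 37.1] spin -0.2 tilt 0.18 yax [-0.05 -1.  ] j7 -1.74
```

Request:
{"fn": "arm_command", "kwargs": {"motion": [[35,-1,-1,10,0],[35,-1,-1,20,0],[35,-1,-1,29,0],[35,-1,-1,34,0],[35,-1,-1,34,0]]}}

```text
time: 18.63
position: [0.67, -0.0179, 0.0362]
tool_rot: [-3.14, 0.081, 0.012]
ft_force: [-0.4, 0.2, -3.2]
grip_width: 0.481
grip_force: 30.0
```

Request:
{"fn": "arm_command", "kwargs": {"motion": [[35,0,0,0.5,0],[35,0,0,1,0],[35,0,0,1.5,0],[35,0,0,1.5,0]]}}

```text
time: 18.97
position: [0.6705, -0.0179, 0.036]
tool_rot: [-3.14, 0.081, 0.011]
ft_force: [-2.2, -0.3, 3.1]
grip_width: 0.481
grip_force: 30.0
```

Request:
{"fn": "arm_command", "kwargs": {"motion": [[68,0,0,0,0],[68,0,0,0,0],[68,0,0,0,0],[68,0,0,0,0],[68,0,0,0,0]]}}

```text
time: 19.38
position: [0.6709, -0.0179, 0.0355]
tool_rot: [-3.14, 0.081, 0.009]
ft_force: [-0.9, 1.1, 0.5]
grip_width: 0.742
grip_force: 0.0
```

Request:
{"fn": "arm_command", "kwargs": {"motion": [[68,0,0,-10,0],[68,0,0,-40,0],[68,0,0,-80,0],[68,-30,0,-120,0],[68,-70,0,-125,0]]}}

```text
time: 19.8
position: [0.6114, -0.0143, 0.1664]
tool_rot: [-3.139, 0.082, -0.01]
ft_force: [-0.3, 0.7, 2.6]
grip_width: 0.782
grip_force: 0.0
```

```bash
python3 -c "
from h import *
W=wrist('w10');pink(W);bright(W,.048,300)
go(370,98,160,99.5)"
```

```text
bin [261. 119.] [669.6 -16.6] [84.4 85.6] 87.7
 hole [array([668.3, -16.5]), array([54.4, 53. ]), np.float64(87.1)]
bin [455. 145.] [ 636.9 -187.8] [86.2 90.9] 10.1
 hole [array([ 637. , -188.1]), array([37.3, 36.9]), np.float64(10.1)]
bin [ 33. 185.] [625.8 207.8] [84.8 82.2] 11.9
bright [ 13. 189.] [625.3 190. ] [25.4 47.6] 74.8
bright [122. 133.] [667.5  93.9] [17.1 14.9] 87.1
bright [261. 123.] [669.2 -17. ] [42.4 43.9] 87.1
bright [16.  5.] [763.9 153.9] [10.1 33.3] 17.5
t19.85 pos [600.1 -13.5 164.6] shift [-235.4  -99.8    6.2] spin -12.4 tilt 0.40 yax [-0.05 -1.  ] j7 -1.71
```

The medium motor is centred in its pocket. Now the small one.

Request:
{"fn": "arm_command", "kwargs": {"motion": [[68,-34,-15,0,-3],[68,-70,-30,0,-6],[68,-106,-45,0,-9],[68,-142,-60,0,-12],[68,-178,-75,0,-12]]}}

```text
time: 20.27
position: [0.4306, 0.0703, 0.1611]
tool_rot: [-3.131, -0.251, 0.009]
ft_force: [-0.3, 0.8, 0.6]
grip_width: 0.784
grip_force: 0.0
```

```bash
python3 -c "
from h import *
go(370,98,155,99.5)"
```

```text
t20.27 pos [430.6  70.3 161.1] shift [-55.4 -37.    6.5] spin -0.3 tilt 0.34 yax [ 0.16 -0.99] j7 -1.60
```

Request:
{"fn": "arm_command", "kwargs": {"motion": [[60,-28,-18,3,0],[60,-52,-37,6,0],[60,-52,-37,6,0],[60,-52,-37,6,0],[60,-52,-37,6,0]]}}

```text
time: 20.68
position: [0.376, 0.0978, 0.156]
tool_rot: [-3.131, -0.248, 0.007]
ft_force: [-0.1, -0.6, -0.0]
grip_width: 0.692
grip_force: 0.0
```

```bash
python3 -c "
from h import *
W=wrist('w11');bright(W,.045,300)
go(450.5,112.5,28,99.5)"
```

```text
bright [255.  99.] [449.9 114.2] [27.3 27.8] 9.1
t20.73 pos [376.2  97.6 155.8] shift [ 76.3  -2.9 127.5] spin -0.5 tilt 0.28 yax [ 0.16 -0.99] j7 -1.64
```

View pics/w11.png

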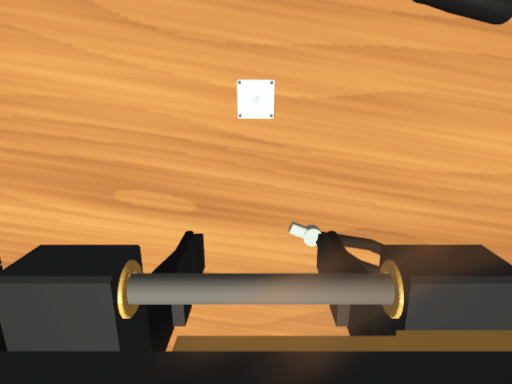

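The small motor's top is at (255,99), square to the tool.

Request:
{"fn": "arm_command", "kwargs": {"motion": [[60,28,-2,20,0],[60,56,-4,40,0],[60,76,-4,70,0],[60,76,-4,90,0],[60,76,-4,90,0]]}}

```text
time: 21.15
position: [0.4472, 0.1128, 0.0604]
tool_rot: [-3.13, -0.245, 0.024]
ft_force: [-1.7, 1.1, 0.3]
grip_width: 0.688
grip_force: 0.0
```

Request:
{"fn": "arm_command", "kwargs": {"motion": [[60,0,0,12,0],[60,0,0,26,0],[60,0,0,36,0],[60,0,0,36,0],[60,0,0,36,0]]}}

```text
time: 21.57
position: [0.4488, 0.1137, 0.0291]
tool_rot: [-3.131, -0.247, 0.011]
ft_force: [0.1, 1.1, 1.1]
grip_width: 0.686
grip_force: 0.0
```

Request:
{"fn": "arm_command", "kwargs": {"motion": [[22,0,0,0,0],[22,0,0,0,0],[22,0,0,0,0],[22,0,0,0,0],[22,0,0,0,0]], "newtons": 25}}

```text
time: 21.98
position: [0.449, 0.1139, 0.0292]
tool_rot: [-3.131, -0.247, 0.009]
ft_force: [0.0, 0.1, 0.4]
grip_width: 0.394
grip_force: 0.0
```

Request:
{"fn": "arm_command", "kwargs": {"motion": [[22,0,0,0,0],[22,0,0,0,0],[22,0,0,0,0],[22,0,0,0,0],[22,0,0,0,0]]}}

```text
time: 22.4
position: [0.4489, 0.1138, 0.029]
tool_rot: [-3.131, -0.247, 0.01]
ft_force: [-0.2, -0.1, 2.9]
grip_width: 0.323
grip_force: 25.0
```

Request:
{"fn": "arm_command", "kwargs": {"motion": [[22,0,0,-15,0],[22,0,0,-40,0],[22,0,0,-70,0],[22,0,0,-102,0],[22,0,0,-102,0]]}}

```text
time: 22.82
position: [0.4531, 0.115, 0.1362]
tool_rot: [-3.13, -0.247, -0.006]
ft_force: [1.1, 1.5, -1.3]
grip_width: 0.321
grip_force: 25.0
```

```bash
python3 -c "
from h import *
t=np.radians(10.1)
go(638-88*np.cos(t),-190-88*np.sin(t),130,100.1)"
```

```text
t22.82 pos [453.1 115.  136.2] shift [ 46.7 331.9   5.8] spin -1.1 tilt 0.23 yax [ 0.16 -0.99] j7 -1.73
```

Request:
{"fn": "arm_command", "kwargs": {"motion": [[22,3,25,0,0],[22,8,60,0,0],[22,14,98,0,0],[22,19,137,0,0],[22,25,176,0,-1]]}}

```text
time: 23.23
position: [0.5014, -0.0575, 0.1295]
tool_rot: [-3.128, -0.276, 0.011]
ft_force: [0.8, 0.4, -1.1]
grip_width: 0.325
grip_force: 25.0
```

Request:
{"fn": "arm_command", "kwargs": {"motion": [[22,5,38,0,0],[22,10,76,0,0],[22,15,114,0,0],[22,20,145,0,0],[22,22,156,0,0]]}}

```text
time: 23.65
position: [0.5502, -0.2123, 0.1286]
tool_rot: [3.129, 0.264, -0.011]
ft_force: [-0.6, 0.3, -0.6]
grip_width: 0.321
grip_force: 25.0
```

Request:
{"fn": "arm_command", "kwargs": {"motion": [[22,0,0,0,0],[22,0,0,0,0],[22,0,0,0,0],[22,0,0,0,0]]}}

```text
time: 23.98
position: [0.5505, -0.2034, 0.1297]
tool_rot: [-3.127, -0.279, 0.01]
ft_force: [-0.1, -0.3, -1.5]
grip_width: 0.318
grip_force: 25.0
```

```bash
python3 -c "
from h import *
W=wrist('w12');pink(W)
go(638,-190,67,100.1)"
```

```text
bin [55. 32.] [649.4 -32.2] [66.3 42.1] 88.0
bin [271.  64.] [ 647.2 -188.8] [67.4 84.5] 10.1
 hole [array([ 638.1, -190.3]), array([39. , 39.9]), np.float64(10.3)]
t24.03 pos [ 550.5 -203.7  129.9] shift [88.9  2.2 62.3] spin 0.1 tilt 0.38 yax [ 0.18 -0.98] j7 -1.14
```

View pics/w12.png

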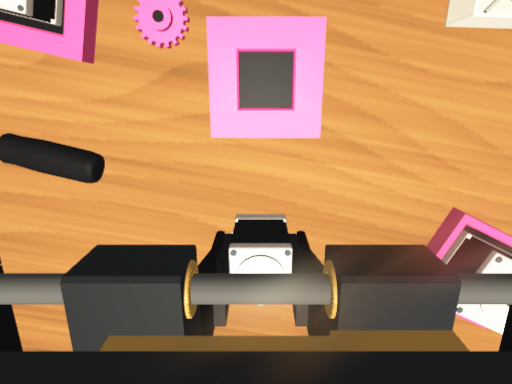

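The small pocket is at (266,79), and the large motor sits seated in its bin at lower right.

Request:
{"fn": "arm_command", "kwargs": {"motion": [[22,30,1,0,0],[22,60,2,10,0],[22,87,2,32,0],[22,87,2,57,0],[22,87,2,57,0]]}}

```text
time: 24.45
position: [0.6339, -0.1889, 0.0668]
tool_rot: [-3.123, -0.28, 0.022]
ft_force: [-2.0, -0.1, -4.2]
grip_width: 0.32
grip_force: 25.0
```

Request:
{"fn": "arm_command", "kwargs": {"motion": [[22,0,0,0,0],[22,0,0,0,0],[22,0,0,0,0]]}}

```text
time: 24.7
position: [0.6368, -0.1932, 0.0746]
tool_rot: [3.129, 0.274, -0.006]
ft_force: [0.6, 0.2, -0.6]
grip_width: 0.317
grip_force: 25.0
```

```bash
python3 -c "
from h import *
go(637.1,-190.4,37,100.2)"
```

```text
t24.70 pos [ 636.8 -193.2   74.6] shift [ 0.9 -2.7 37.6] spin -0.2 tilt 0.21 yax [ 0.17 -0.98] j7 -1.22
```

Request:
{"fn": "arm_command", "kwargs": {"motion": [[22,1,-2,10,0],[22,1,-2,20,0],[22,1,-2,29,0],[22,1,-2,34,0],[22,1,-2,34,0]]}}

```text
time: 25.12
position: [0.6359, -0.1903, 0.0372]
tool_rot: [-3.128, -0.274, 0.012]
ft_force: [1.0, 0.5, -1.6]
grip_width: 0.322
grip_force: 25.0
```

Request:
{"fn": "arm_command", "kwargs": {"motion": [[22,0,0,0.5,0],[22,0,0,1,0],[22,0,0,1.5,0],[22,0,0,1.5,0]]}}

```text
time: 25.45
position: [0.6366, -0.1905, 0.0368]
tool_rot: [-3.128, -0.274, 0.01]
ft_force: [-0.2, -0.2, -1.9]
grip_width: 0.32
grip_force: 25.0
```

Request:
{"fn": "arm_command", "kwargs": {"motion": [[22,0,0,0.5,0],[22,0,0,1,0],[22,0,0,1,0],[22,0,0,1,0]]}}

```text
time: 25.78
position: [0.6367, -0.1905, 0.0367]
tool_rot: [-3.129, -0.275, 0.009]
ft_force: [-2.4, 1.1, 5.4]
grip_width: 0.317
grip_force: 25.0
```

Request:
{"fn": "arm_command", "kwargs": {"motion": [[55,0,0,0,0],[55,0,0,0,0],[55,0,0,0,0],[55,0,0,0,0],[55,0,0,0,0]]}}

```text
time: 26.2
position: [0.6366, -0.1904, 0.0356]
tool_rot: [-3.128, -0.275, 0.01]
ft_force: [-0.7, -0.1, -0.0]
grip_width: 0.589
grip_force: 0.0
```

Request:
{"fn": "arm_command", "kwargs": {"motion": [[55,0,0,-10,0],[55,0,0,-40,0],[55,0,0,-80,0],[55,-30,0,-120,0],[55,-70,0,-125,0]]}}

```text
time: 26.62
position: [0.5788, -0.2005, 0.1669]
tool_rot: [3.127, 0.281, 0.009]
ft_force: [1.4, -0.9, 1.4]
grip_width: 0.627
grip_force: 0.0
```

Request:
{"fn": "arm_command", "kwargs": {"motion": [[55,-35,0,-15,0],[55,-70,0,-30,0],[55,-70,0,-30,0],[55,-70,0,-30,0],[55,-70,0,-30,0]]}}

```text
time: 27.03
position: [0.5051, -0.2139, 0.1912]
tool_rot: [-3.129, -0.275, 0.007]
ft_force: [-0.1, 0.6, 0.8]
grip_width: 0.631
grip_force: 0.0
```

```bash
python3 -c "
from h import *
from bench import *
W=wrist('w13');pink(W);bright(W,.053,300)
im,d=get_image('top');im=im[110:280,80:440];cv2.imwrite('pics/top1.png',cv2.resize(im,None,fx=2.2,fy=2.2,interpolation=2)[:,:,::-1])
print(get_state()['qd'].round(3))"
```

```text
bin [262.  39.] [ 628.4 -192.1] [63.1 84.3] 10.1
bin [435. 193.] [ 515.  -396.1] [92.7 84.6] 74.0
bright [465. 209.] [ 514.3 -400.3] [61.2 57.3] 74.6
bright [260.  22.] [ 634.9 -189.6] [32.3 28.2] 10.1
[-0.003  0.014 -0.    -0.     0.001  0.002  0.001]
```

View pics/top1.png

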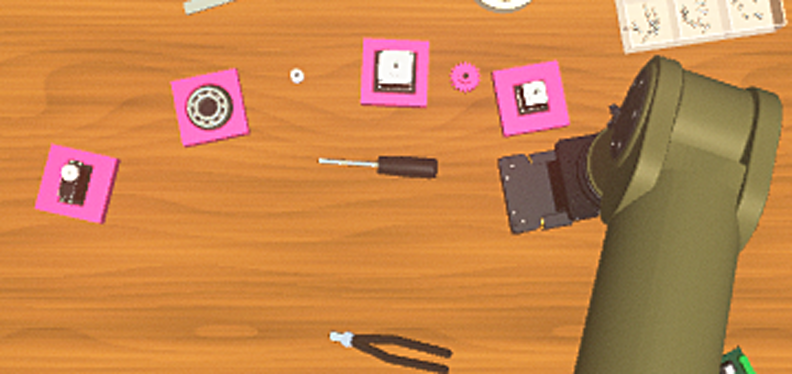

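View pics/w13.png

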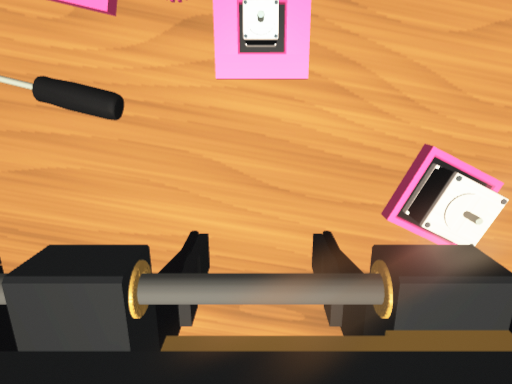

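All four motors stand upright in their pockets: servo (70,182), medium (395,70) and small (535,95) in the top crop, and large (465,205) in the wrist view. The bearing hasn't moved, at (208,107) in the crop, and the arm is clear. I'm handing the job in.

```bash
python3 -c "
from bench import *
print(close_job())"
```

```text
the job is handed in; nothing more can be done
None
```

The job is handed in: all four motors were set down upright in their own bins, the bearing stayed in place, and about 27 s of the 109 s was used; the judge's verdict was not returned.

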